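Load and register a set of sample tubes

TASK

Make up the sample set and register it: stand every white sample tube lying on the bench upright in the holder, cap up and foot down on the cup's floor, one to a cup, and stand the large batch vial upright in the middle of the scan station's round read pad. Only when all of that is in place, squeeze the scanner's trigger fully in, keep it in for half a second and let it spring back. Leave the snips and the label roll where they are.

Things in the scene. Friction and masses are not known exactly. Their poses are not given: they have to be found in the camera images.
- tube1: white plastic sample tube, 140 mm long: round body 26 mm in diameter (foot tapering to 16 mm over the last 8 mm), at the other end a square cap 28 x 28 mm, 22 mm long. About 40 g. Origin on its axis at mid-length, 70 mm from the foot; +x points towards the cap. Starts lying, cap roughly towards the robot. All tubes are alike; some may be absent (None)
- tube2: white plastic sample tube, 140 mm long: round body 26 mm in diameter (foot tapering to 16 mm over the last 8 mm), at the other end a square cap 28 x 28 mm, 22 mm long. About 40 g. Origin on its axis at mid-length, 70 mm from the foot; +x points towards the cap. Starts lying, cap roughly towards the robot. All tubes are alike; some may be absent (None)
- tube3: white plastic sample tube, 140 mm long: round body 26 mm in diameter (foot tapering to 16 mm over the last 8 mm), at the other end a square cap 28 x 28 mm, 22 mm long. About 40 g. Origin on its axis at mid-length, 70 mm from the foot; +x points towards the cap. Starts lying, cap roughly towards the robot. All tubes are alike; some may be absent (None)
- tube4: white plastic sample tube, 140 mm long: round body 26 mm in diameter (foot tapering to 16 mm over the last 8 mm), at the other end a square cap 28 x 28 mm, 22 mm long. About 40 g. Origin on its axis at mid-length, 70 mm from the foot; +x points towards the cap. Starts lying, cap roughly towards the robot. All tubes are alike; some may be absent (None)
- holder: fixed holder: a flat dark steel foot 75 x 262 mm, 6 mm thick, with four grey round cups in a row along its y axis, 64 mm apart; each cup has outer diameter 44 mm, inner diameter 36 mm, inner floor 10 mm and rim 65 mm above the bench. Origin at the centre of its underside; z up
- cup1 (a point): centre of the inner floor of cup 1 of the holder (10 mm above the bench, 55 mm below the rim); axes as the holder's
- cup2 (a point): centre of the inner floor of cup 2 of the holder (10 mm above the bench, 55 mm below the rim); axes as the holder's
- cup3 (a point): centre of the inner floor of cup 3 of the holder (10 mm above the bench, 55 mm below the rim); axes as the holder's
- cup4 (a point): centre of the inner floor of cup 4 of the holder (10 mm above the bench, 55 mm below the rim); axes as the holder's
- vial: large white plastic batch vial, closed, standing upright: diameter 48 mm (51 mm at the cap, its top 15 mm), 100 mm tall, 90 g. Origin at the centre of its underside, z up
- station: fixed scan station: aluminium base plate 130 x 330 x 8 mm with a post-mounted hand scanner lying on its side. Origin on the bench below the scanner's head, z up. The nose points to +y, at the pad. In this frame (mm): head x -19 to 59, y -60 to 97, z 81 to 149; black level grip x -15 to -148 (towards the robot), y -14 to 14, z 98 to 132; base plate x -65 to 65, y -80 to 250
- pad (a point): centre of the top face of the scan station's black round read pad, 84 mm in diameter, 14 mm above the bench, 190 mm to +y of the scanner's head; axes as the station's
- squeeze (a point): point to put between the fingers to squeeze the trigger, at mid-height of grip and trigger (115 mm above the bench), station x = -75, y = 11 mm: the grip's back face is 25 mm to -y of it, the free trigger's outer face about 28 mm to +y. Approach from above, fingers closing along the station's y; nothing is beneath but the base plate. Axes as the station's
- trigger (a joint): the scanner's sprung trigger: grey blade along the grip's +y side, 62 mm long, 8 mm thick, 24 mm high, hinged upright beside the head (station x -28, y 20 mm). 0 rad = free, 0.30 = fully in against the grip (about 40 mm over both at the squeeze point). Pinching there takes about 1.5 N to start, 4.5 N to be fully in; it springs back when let go
- snips: bystander: green-handled trimming snips lying on the bench, 120 mm long, 28 mm wide; leave alone
- labels: bystander: roll of blank labels standing on the bench, diameter 80 mm, 50 mm high; leave alone

How it is judged:
On the way, in this order (a step that is already met when the one before it is completed fails the run):
1. every tube stands in a cup, cap up, and the vial stands on the read pad (angle between each of tube1, tube2, tube3, tube4's own x axis and vertical below 0.3 rad and height (world z) of each of tube1, tube2, tube3, tube4 below 0.09 m and (horizontal distance between tube1 and cup1 below 0.022 m or horizontal distance between tube1 and cup2 below 0.022 m or horizontal distance between tube1 and cup3 below 0.022 m or horizontal distance between tube1 and cup4 below 0.022 m) and (horizontal distance between tube2 and cup1 below 0.022 m or horizontal distance between tube2 and cup2 below 0.022 m or horizontal distance between tube2 and cup3 below 0.022 m or horizontal distance between tube2 and cup4 below 0.022 m) and (horizontal distance between tube3 and cup1 below 0.022 m or horizontal distance between tube3 and cup2 below 0.022 m or horizontal distance between tube3 and cup3 below 0.022 m or horizontal distance between tube3 and cup4 below 0.022 m) and (horizontal distance between tube4 and cup1 below 0.022 m or horizontal distance between tube4 and cup2 below 0.022 m or horizontal distance between tube4 and cup3 below 0.022 m or horizontal distance between tube4 and cup4 below 0.022 m) and horizontal distance between vial and pad below 0.022 m and angle between vial's own z axis and vertical below 0.1 rad and z of vial in the frame of pad below 0.006 m), for 0.3 s.
2. the trigger is squeezed fully in and kept in (above 0.26 rad) (value of joint trigger above 0.26 rad), for 0.3 s.
3. the trigger has sprung back (below 0.05 rad) (value of joint trigger below 0.05 rad), for 0.2 s.
At the end, for the whole second after the job is handed in: every tube stands cap up in a cup (axis within 0.3 rad of upright, mid-length within 22 mm of the cup's axis and below 90 mm height), the vial upright on the pad within 22 mm of its centre, all at rest (under 0.02 m/s), the trigger free (below 0.05 rad) (all of step 1 and linear speed of each of tube1, tube2, tube3, tube4, vial below 0.02 m/s and value of joint trigger below 0.05 rad); the robot touches nothing.
It fails at once if the snips or the label roll were pushed more than 30 mm (distance of any of snips, labels from where it was at the start of the episode above 0.03 m).
Of tube1, tube2, tube3, tube4 only 3 to 4 are there at a start; the rules pass over those that are not, and their reading is None.
At some moment in a run one of tube1, tube2, tube3, tube4 may be knocked a few centimetres aside while the robot is not near it.
Once in a run the grip may slacken for a moment while it holds something.
It also fails if it takes over 210 s, if anything falls off the work surface, if the arm or the gripper's body presses on something with over 40 N, if the wrist force passes 120 N, or if a joint passes its speed limit or range.

ROBOT

A 6-joint arm with a two-finger parallel gripper is mounted at the origin on the work surface. World frame = base frame: x ahead of the robot, y to its left, z up, the work surface at z = 0. Lengths are in m, angles in rad, forces in N, time in s.
With the tool pointing down it reaches from about 0.325 to 0.775 m from the base axis. Payload 5.5 kg.
Tool frame: the origin (TCP) lies between the finger pads; the fingertips stand 8 mm ahead of it and the grasp point (between the pads) lies 11 mm behind it (tcp_to_tips is the distance from the TCP to the fingertips, in m); z points along the fingers, y is the line along which they close (so a half turn about z gives the same grasp; the last joint's range is limited). The gripper opens to 88 mm and grips with 3 to 60 N. Pads are 20 mm wide; open, the fingers measure 115 mm over their backs; the gripper's body (75 mm by 178 mm) begins 61 mm behind the grasp point.
Start: joints at [1.205, 0.091, 1.231, -0, 1.82, -0.057], TCP at [0.182, 0.572, 0.231] pointing down, gripper open.
Joint ranges: [-2.87, 2.87], [-0.86, 2.18], [0.17, 2.46], [-1.51, 4.65], [0.06, 2.69], [-2.65, 2.65]. Speed limits (rad/s): [2.57, 2.57, 3.01, 3.14, 3.14, 3.14].

INTERFACE

Orientations are given as a unit quaternion [w, x, y, z].
In Python, from bench import * gives the robot as it stands. Calls block until the motion is done:
- move_to(position, orientation): joint-space move of the TCP to a pose.
- move_l(position, speed=0.15, orientation=None): straight line of the TCP; orientation=None keeps the orientation; speed is the mean speed in m/s.
- movej(angles): joint-space move.
- gripper_open() and close(): open the fingers fully, or close them until they stop; the grip force is fixed at half the most.
- hold(seconds).
- inverse_kinematics(position, orientation): joint angles nearest the present ones, or None.
- state(): the state.
- get_image(name): name is "scene" or "top" or "wrist"; returns a dict with "frame" (480x640x3 uint8, blue, green, red), "depth" (480x640 float32, m along the optical axis (not along the pixel's ray), 0 where there is no reading), "camera_matrix" (3x3 intrinsics, pixels), "view" (4x4, takes a point from world to camera coordinates). Camera axes: x right, y up, looking along -z (the intrinsics and any distortion apply to the point x, -y, -z); pixel columns grow to the right and rows downward; lengths in m; the calibration is good to about 2 mm. The wrist camera is an equidistant fisheye: a pixel r from the principal point sees the ray r / f radians off the axis. A picture is of the moment at which its call begins.
A pose or a line that the arm cannot do raises IKError and nothing moves.
- job_done(): hands the job in; it is judged then, once.
The state is a dict: "time": time; "joint_pos": joint angles; "dq": joint speeds; "joint_torque": joint torques, N m; "ee_pos": TCP position; "ee_rot": TCP orientation; "ft_force": force on the tool from outside, world axes, zero at the start; "moment": the same for the moment, N m; "finger_gap": finger opening in m; "finger_force": force on a finger pad.
Only numpy, scipy, OpenCV 4.12 (cv2) and the standard library are available. Lean on these libraries where they do the work, as an engineer would, in place of code of your own. Each camera call takes 0.05 s, during which the arm holds its last target. There are 200 camera calls.

## Working session

There is one attempt and no reset: what is moved stays moved. The work goes in short steps, each a Python script; the robot and the scene stay as the last script left them, time stands still between calls to the robot, and variables do not carry over. Pictures are saved under pics/ and viewed, at most 14 in all, crops included, and the job is handed in when it is done.

```bash
ls; mkdir -p pics
python3 - <<'E'
from bench import *
import cv2,numpy as np
s=state();print({k:np.round(v,3).tolist() for k,v in s.items()})
for n in ("top","scene"):
    i=get_image(n);cv2.imwrite(f"pics/{n}0.png",i["frame"]);print(n,np.round(i["camera_matrix"],1).tolist(),np.round(i["view"],3).tolist())
E
```

```text
pics
{'time': 0.0, 'joint_pos': [1.205, 0.092, 1.232, -0.0, 1.82, -0.057], 'dq': [-0.001, 0.003, -0.001, 0.002, 0.001, -0.0], 'joint_torque': [0.002, -44.643, -40.646, 0.07, 0.029, -0.0], 'ee_pos': [0.182, 0.571, 0.23], 'ee_rot': [-0.0, 0.154, 0.988, -0.001], 'ft_force': [-0.492, 0.049, 0.075], 'moment': [0.044, 0.015, -0.021], 'finger_force': 0.0, 'finger_gap': 0.088}
top [[531.3, 0.0, 320.7], [0.0, 531.3, 234.1], [0.0, 0.0, 1.0]] [[0.022, -1.0, 0.017, 0.021], [0.984, 0.025, 0.174, -0.526], [-0.175, 0.013, 0.985, -1.121], [0.0, 0.0, 0.0, 1.0]]
scene [[471.4, 0.0, 328.8], [0.0, 471.4, 246.2], [0.0, 0.0, 1.0]] [[-0.2, 0.98, -0.021, 0.052], [-0.637, -0.113, 0.763, 0.274], [0.745, 0.166, 0.646, -1.607], [0.0, 0.0, 0.0, 1.0]]
```

View pics/top0.png

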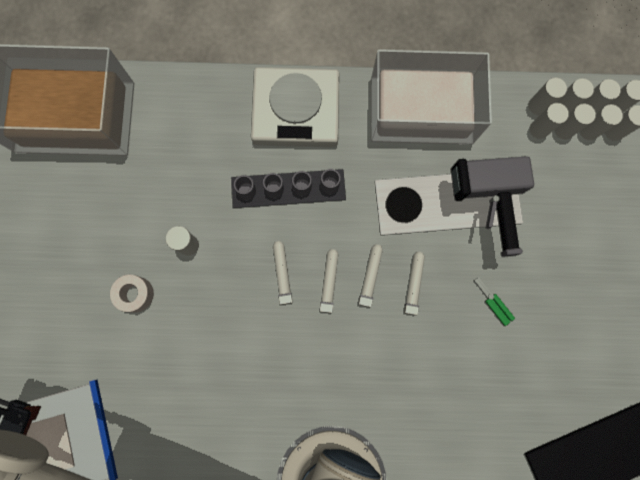

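View pics/scene0.png

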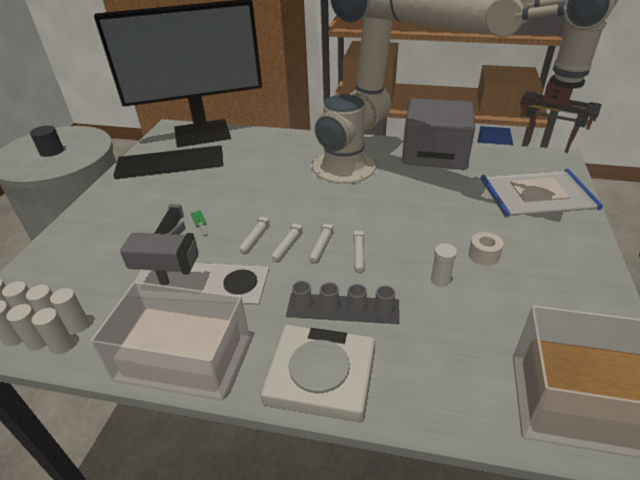

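Top view: four tubes at about (283,272), (329,281), (371,275) and (415,283), with their caps at the lower ends. The vial is at (178,238), the labels at (130,293), the snips at (497,303), the holder cups along y≈185, the pad at (404,204) and the scanner grip at (510,225). The scene view agrees: four tubes. Next I'll measure.

```bash
cat > h.py <<'E'
from bench import *
import cv2,numpy as np
from scipy.spatial.transform import Rotation as R
def cloud(n="top"):
    i=get_image(n);K=i["camera_matrix"];d=i["depth"];v,u=np.indices(d.shape)
    c=np.stack([(u-K[0,2])/K[0,0]*d,-(v-K[1,2])/K[1,1]*d,-d,np.ones_like(d)],-1)
    W=c@np.linalg.inv(i["view"]).T
    W[d==0]=np.nan
    return i["frame"],W[...,:3]
def blobs(mask,W,amin=40):
    n,l,st,_=cv2.connectedComponentsWithStats(mask.astype(np.uint8))
    return [W[l==k] for k in range(1,n) if st[k,4]>=amin]
def tubes(W,F):
    """lying tubes: (mid xy, cap dir yaw)"""
    z=W[...,2];m=(z>.012)&(z<.045)&(W[...,0]>.3)&(W[...,0]<.72)&(abs(W[...,1])<.45)&(F.min(-1)>110)
    out=[]
    for P in blobs(m,W,100):
        (c,s,ang)=cv2.minAreaRect((P[:,:2]*1000).astype(np.float32));
        if not(100<max(s)<170 and min(s)<45):continue
        b=cv2.boxPoints((c,s,ang));e=b[1]-b[0];f=b[2]-b[1]
        ax=e if np.linalg.norm(e)>np.linalg.norm(f) else f
        ax=ax/np.linalg.norm(ax);q=(P[:,:2]*1000-c)@ax;w=(P[:,:2]*1000-c)@np.array([-ax[1],ax[0]])
        wp=np.ptp(w[q>q.max()-18]);wm=np.ptp(w[q<q.min()+18])
        if wm>wp:ax=-ax
        out.append((np.array(c)/1000,ax,s,P[:,2].max(),wp,wm))
    return sorted(out,key=lambda t:t[0][1])
def quat(z,y):
    z=np.array(z,float);z/=np.linalg.norm(z);y=np.array(y,float);y-=z*(y@z);y/=np.linalg.norm(y)
    q=R.from_matrix(np.stack([np.cross(y,z),y,z],1)).as_quat();return q[[3,0,1,2]]
E
python3 - <<'E'
from h import *
F,W=cloud();np.set_printoptions(precision=4,suppress=True)
for t in tubes(W,F):print(*t)
z=W[...,2];X=W[...,0];Y=W[...,1]
print("bench z",np.nanmedian(z[320:360,250:400]))
def show(n,m,a=30):
    for P in blobs(m,W,a):
        c,s,g=cv2.minAreaRect((P[:,:2]*1000).astype(np.float32));cc,r=cv2.minEnclosingCircle((P[:,:2]*1000).astype(np.float32))
        print(n,len(P),"rect",np.round(c,1),np.round(s,1),round(g,1),"circ",np.round(cc,1),round(r,1),"z",np.nanmedian(P[:,2]))
pix=np.indices(z.shape);v,u=pix
win=lambda u0,u1,v0,v1:(u>u0)&(u<u1)&(v>v0)&(v<v1)
show("vialtop",(z>.09)&win(150,210,215,265))
show("labels",(z>.04)&win(100,160,265,320))
show("rims",(z>.055)&win(225,350,160,215),15)
show("foot",(z>.003)&win(225,350,160,215))
show("pad",(z>.006)&(F.max(-1)<45)&win(375,435,170,230))
show("plate",(z>.004)&(z<.02)&win(365,535,150,245))
show("head",(z>.125)&win(440,540,140,200))
show("grip",(z>.118)&win(485,530,195,262))
show("snips",(z>.003)&win(465,525,270,335))
E
```

```text
[ 0.4256 -0.1801] [-0.9826  0.1859] (27.354524612426758, 139.14193725585938) 0.03257427190171769 22.20202559847256 27.35452689004814
[ 0.4403 -0.0817] [-0.9739  0.2268] (27.055198669433594, 139.5532989501953) 0.0341712972746524 22.437705066415564 27.055198246262325
[0.4264 0.0131] [-0.9962  0.0871] (27.503070831298828, 138.69810485839844) 0.03360637304575387 21.620344932583038 27.503070790373506
[0.4418 0.1176] [-0.9884 -0.1519] (138.1164093017578, 27.883609771728516) 0.03192133564148669 22.25497827030233 27.88361580690184
bench z -0.0004972951898717382
vialtop 479 rect [499.2 332.4] [48.9 49.3] 7.2 circ [499.8 333. ] 25.9 z 0.09915906591833878
labels 873 rect [386.7 441.5] [77.3 80.3] 1.8 circ [386.6 441.7] 40.6 z 0.0489995884631802
rims 133 rect [646.9  16.3] [43.9 39.9] 0.8 circ [646.8  16.6] 22.2 z 0.0637716472382035
rims 136 rect [640.6  78.9] [43.9 41.9] 1.4 circ [640.5  79.7] 22.3 z 0.06361583367001689
rims 132 rect [633.6 143.6] [43.  41.7] 69.0 circ [634.7 143. ] 22.5 z 0.06350287485062778
rims 142 rect [627.8 206.8] [43.5 42.1] 22.7 circ [627.5 207. ] 22.3 z 0.0631608357547353
foot 3323 rect [641.4 111.6] [ 87.1 264.4] 4.9 circ [631.6 110.9] 136.1 z 0.008852269019969494
pad 944 rect [ 604.3 -154.3] [77.9 80.4] 48.5 circ [ 604.7 -154.7] 41.0 z 0.01371769621523733
plate 4962 rect [ 612.1 -227.4] [133.9 270.8] 5.9 circ [ 611.1 -221.5] 141.4 z 0.008554639956320442
plate 203 rect [ 601.7 -417.6] [68.6 21.5] 6.3 circ [ 601.5 -415.3] 34.9 z 0.008141564359239739
plate 54 rect [ 580.8 -365.7] [11.4 36.2] 87.7 circ [ 580.8 -365.1] 18.2 z 0.008040801978460133
head 2738 rect [ 634.9 -322.5] [ 87.9 156.6] 4.9 circ [ 641.8 -322.3] 83.3 z 0.14540318862869628
grip 1065 rect [ 538.6 -337.7] [126.2  57.9] 6.9 circ [ 539.5 -347.5] 64.9 z 0.130544523092893
snips 597 rect [ 387.9 -353.8] [124.5  41.3] 37.3 circ [ 386.3 -351.6] 62.3 z 0.01044010807684237
```

```bash
cat >> h.py <<'E'
CUPS=[np.array(c) for c in ((.6469,.0165),(.6405,.0795),(.634,.1433),(.6276,.207))]
def T(p,Rm):
    M=np.eye(4);M[:3,:3]=Rm;M[:3,3]=p;return M
def tq(M):
    q=R.from_matrix(M[:3,:3]).as_quat();return M[:3,3],q[[3,0,1,2]]
def tubeT(mid,ax):
    x=np.array([ax[0],ax[1],0.]);z=np.array([0,0,1.]);return T([*mid,.0135],np.stack([x,np.cross(z,x),z],1))
def toolrel(a,s,flip=1,dz=.0015):
    """tool in tube frame (tube x=cap, z=up while lying); tilt a towards the foot"""
    d=np.array([-np.sin(a),0,-np.cos(a)]);y=np.array([0,flip,0.])
    return T([s,0,dz],np.stack([np.cross(y,d),y,d],1))
def upT(cup,az,z):
    """tube upright, mid height z; tool azimuth az (direction the fingers point)"""
    # lying tube z (tool side, -d) -> horizontal -az
    x=np.array([0,0,1.]);zz=-np.array([np.cos(az),np.sin(az),0]);return T([*cup,z],np.stack([x,np.cross(zz,x),zz],1))
E
python3 - <<'E'
from h import *
np.set_printoptions(precision=2,suppress=True)
g=[((.4256,-.1801),(-.9826,.1859)),((.4403,-.0817),(-.9739,.2268)),((.4264,.0131),(-.9962,.0871)),((.4418,.1176),(-.9884,-.1519))]
for ad in (25,30,35,45):
  for fl in (1,-1):
    rel=toolrel(np.radians(ad),.035,fl)
    def jq(M):
        return inverse_kinematics(*tq(M@rel))
    ok=[jq(tubeT(*t)) for t in g]
    up=[jq(T([0,0,.15],np.eye(3))@tubeT(*t)) for t in g]
    print(ad,fl,[None if o is None else np.array(o) for o in (ok[0],ok[3])],[o is not None for o in ok+up])
    for az in (-120,-90,-60,-45,-30,0,30,60,90,120):
        r=[]
        for c in CUPS:
            for z in (.081,.16):
                r.append(jq(upT(c,np.radians(az),z)))
        if any(x is not None for x in r):print("  az",az,[int(x is not None) for x in r],np.array(next(x for x in r if x is not None)))
E
```

```text
25 1 [array([-0.65, -0.82,  2.37,  0.2 ,  1.2 ,  1.07]), None] [True, False, False, False, True, False, False, False]
  az -120 [1, 1, 1, 1, 1, 1, 1, 0] [ 0.3   0.92  0.69 -0.94  2.27  0.48]
  az -90 [1, 1, 1, 1, 1, 1, 1, 1] [ 0.42  0.56  1.22 -1.03  1.85  0.38]
  az -60 [1, 1, 1, 1, 1, 1, 1, 1] [ 0.47  0.18  1.71 -1.17  1.39  0.26]
  az -45 [1, 1, 1, 1, 1, 1, 1, 1] [ 0.44 -0.03  1.93 -1.23  1.13  0.17]
  az -30 [1, 1, 1, 1, 1, 1, 1, 1] [ 0.35 -0.25  2.12 -1.25  0.82  0.01]
  az 0 [1, 1, 1, 1, 1, 1, 1, 1] [-0.05 -0.53  2.32  0.22  0.22 -1.81]
  az 30 [0, 0, 0, 0, 0, 0, 0, 1] [ 0.05 -0.53  2.18  0.86  0.58 -2.55]
  az 120 [1, 0, 1, 0, 0, 0, 0, 0] [-0.35  0.89  0.75  0.9   2.3   2.61]
25 -1 [array([-0.65, -0.82,  2.37,  0.2 ,  1.2 , -2.07]), None] [True, False, False, False, True, False, False, False]
  az -120 [0, 0, 1, 0, 1, 0, 0, 0] [ 0.37  0.99  0.59 -0.92  2.35 -2.64]
  az 0 [1, 1, 1, 1, 1, 1, 0, 1] [-0.05 -0.53  2.32  0.22  0.22  1.33]
  az 30 [1, 1, 1, 1, 1, 1, 1, 1] [-0.44 -0.29  2.15  1.24  0.9  -0.04]
  az 60 [1, 1, 1, 1, 1, 1, 1, 1] [-0.54  0.14  1.75  1.15  1.45 -0.29]
  az
[... 2969 characters left out ...]
1, 1, 1, 1, 1] [-0.31 -0.31  1.84  0.63  1.11 -2.55]
  az 120 [1, 1, 1, 0, 1, 0, 0, 0] [-0.29  0.67  0.89  0.61  2.12  2.51]
45 -1 [None, None] [False, False, False, False, False, False, False, False]
  az -120 [1, 0, 1, 1, 1, 1, 1, 1] [ 0.24  0.7   0.85 -0.63  2.1  -2.56]
  az -30 [1, 1, 0, 1, 0, 0, 0, 0] [ 0.23 -0.23  1.92 -0.65  0.93  2.58]
  az 0 [1, 1, 1, 1, 1, 1, 1, 1] [-0.04 -0.4   2.06  0.05  0.7   1.5 ]
  az 30 [1, 1, 1, 1, 1, 1, 1, 1] [-0.31 -0.26  1.95  0.68  0.99  0.49]
  az 60 [1, 1, 1, 1, 1, 1, 1, 1] [-0.41  0.05  1.66  0.79  1.4  -0.02]
  az 90 [1, 1, 1, 1, 1, 1, 1, 1] [-0.39  0.38  1.28  0.73  1.77 -0.34]
  az 120 [1, 1, 1, 1, 1, 1, 1, 1] [-0.29  0.67  0.89  0.61  2.12 -0.64]
```

Run:
```python
from h import *
np.set_printoptions(precision=2,suppress=True)
g=[((.4256,-.1801),(-.9826,.1859)),((.4403,-.0817),(-.9739,.2268)),((.4264,.0131),(-.9962,.0871)),((.4418,.1176),(-.9884,-.1519))]
for ad in (5,10,15,20):
  for fl in (1,-1):
   for s in (.025,.035):
    rel=toolrel(np.radians(ad),s,fl)
    def jq(M):
        return inverse_kinematics(*tq(M@rel))
    ok=[jq(T([0,0,h],np.eye(3))@tubeT(*t)) for t in g for h in (0,.1)]
    up=[jq(upT(c,np.radians(az),z)) for c in CUPS for z in (.081,.16) for az in (-60,-75)]
    print(ad,fl,s,[int(o is not None) for o in ok],[int(o is not None) for o in up])
    if s==.025: print([np.array(o) for o in (ok[1],ok[5],up[2],up[14]) if o is not None])
```

```text
5 1 0.025 [1, 1, 1, 1, 1, 1, 1, 1] [1, 1, 1, 1, 1, 1, 1, 1, 1, 1, 1, 1, 1, 1, 1, 1]
[array([-0.51, -0.44,  1.91,  0.03,  1.59,  1.25]), array([-0.04, -0.55,  1.99, -0.  ,  1.62,  1.61]), array([ 0.52,  0.24,  1.72, -1.49,  1.53,  0.39]), array([ 0.78,  0.5 ,  1.39, -1.4 ,  1.79,  0.35])]
5 1 0.035 [1, 1, 1, 1, 1, 1, 1, 1] [1, 1, 1, 1, 1, 1, 1, 1, 1, 1, 1, 1, 1, 1, 1, 1]
5 -1 0.025 [1, 1, 1, 1, 1, 1, 1, 1] [1, 0, 0, 0, 1, 0, 0, 0, 1, 0, 0, 0, 0, 0, 0, 0]
[array([-0.51, -0.44,  1.91,  0.03,  1.59, -1.89]), array([-0.04, -0.55,  1.99, -0.  ,  1.62, -1.53])]
5 -1 0.035 [1, 1, 1, 1, 1, 1, 1, 1] [1, 0, 0, 0, 1, 0, 0, 0, 0, 0, 0, 0, 0, 0, 0, 0]
10 1 0.025 [1, 1, 1, 1, 1, 1, 1, 1] [1, 1, 1, 1, 1, 1, 1, 1, 1, 1, 1, 1, 1, 1, 1, 1]
[array([-0.54, -0.53,  1.98,  0.06,  1.53,  1.22]), array([-0.04, -0.65,  2.05, -0.01,  1.56,  1.62]), array([ 0.51,  0.2 ,  1.71, -1.41,  1.5 ,  0.33]), array([ 0.78,  0.46,  1.38, -1.33,  1.76,  0.32])]
10 1 0.035 [1, 1, 1, 1, 1, 1, 1, 1] [1, 1, 1, 1, 1, 1, 1, 1, 1, 1, 1, 1, 1, 1, 1, 1]
10 -1 0.025 [1, 1, 1, 1, 1, 1, 1, 1] [0, 0, 0, 0, 0, 0, 0, 0, 0, 0, 0, 0, 0, 0,
[... 795 characters left out ...]
] [0, 0, 0, 0, 0, 0, 0, 0, 0, 0, 0, 0, 0, 0, 0, 0]
20 1 0.025 [1, 1, 1, 1, 1, 1, 1, 1] [1, 1, 1, 1, 1, 1, 1, 1, 1, 1, 1, 1, 1, 1, 1, 1]
[array([-0.6 , -0.71,  2.12,  0.14,  1.42,  1.16]), array([-0.03, -0.86,  2.19, -0.02,  1.45,  1.63]), array([ 0.49,  0.13,  1.68, -1.24,  1.46,  0.21]), array([ 0.76,  0.39,  1.37, -1.18,  1.72,  0.26])]
20 1 0.035 [1, 1, 1, 1, 0, 0, 1, 1] [1, 1, 1, 1, 1, 1, 1, 1, 1, 1, 1, 1, 1, 1, 1, 1]
20 -1 0.025 [1, 1, 1, 1, 1, 1, 1, 1] [0, 0, 0, 0, 0, 0, 0, 0, 0, 0, 0, 0, 0, 0, 0, 0]
[array([-0.6 , -0.71,  2.12,  0.14,  1.42, -1.98]), array([-0.03, -0.86,  2.19, -0.02,  1.45, -1.51])]
20 -1 0.035 [1, 1, 1, 1, 0, 0, 1, 1] [0, 0, 0, 0, 0, 0, 0, 0, 0, 0, 0, 0, 0, 0, 0, 0]
```

```bash
cat >> h.py <<'E'
A=np.radians(15);AZ=np.radians(-75);REL=toolrel(A,.03)
up=lambda h:T([0,0,h],np.eye(3))
def log(m):
    s=state();print(m,"t%.1f gap%.4f ff%.1f"%(s["time"],s["finger_gap"],s["finger_force"]),np.round(s["ee_pos"],4),"F",np.round(s["ft_force"],1),flush=True)
def pick(mid,ax):
    M=tubeT(mid,ax)
    move_to(*tq(up(.09)@M@REL));log("above")
    move_l(tq(M@REL)[0],.12);close();log("closed")
    move_l(tq(up(.13)@M@REL)[0],.2);log("lifted")
    return state()["finger_gap"]
def place(c,az=AZ):
    P=lambda dx,z:tq(upT(c+[dx,0],az,z)@REL)
    move_to(*P(-.12,.21));log("pre")
    if state()["finger_gap"]<.02:return False
    move_l(P(0,.165)[0],.2,P(0,.165)[1]);log("hover")
    move_l(P(0,.0815)[0],.08);log("down")
    return True
def leave():
    gripper_open();log("open")
    s=state();d=R.from_quat(np.roll(s["ee_rot"],-1)).as_matrix()[:,2]
    p=np.array(s["ee_pos"])-d*.07;move_l(p,.15)
    move_l(p+[0,0,.1],.2)
E
python3 - <<'E'
from h import *
F,W=cloud();t=tubes(W,F);print([np.round(x[0],3) for x in t])
t=t[-1]
pick(t[0],t[1])
i=get_image("scene");cv2.imwrite("pics/lift1.png",i["frame"])
if place(CUPS[0]):
    i=get_image("scene");cv2.imwrite("pics/down1.png",i["frame"][120:360,160:480])
E
```

```text
[array([ 0.425, -0.18 ]), array([ 0.44 , -0.082]), array([0.426, 0.013]), array([0.442, 0.118])]
above t2.1 gap0.0878 ff0.0 [0.4124 0.1135 0.1056] F [ 0.9  0.2 -0.3]
closed t4.0 gap0.0252 ff29.9 [0.4121 0.1131 0.015 ] F [-0.2 -0.2  0. ]
lifted t4.8 gap0.0254 ff29.9 [0.4116 0.113  0.1435] F [-1.6  0.  -0.7]
pre t6.1 gap0.0253 ff30.0 [0.5262 0.0176 0.2394] F [ 0.7 -1.2  0. ]
hover t6.8 gap0.0250 ff30.0 [0.646  0.0176 0.1956] F [ 0.   0.5 -0.3]
down t8.0 gap0.0255 ff30.0 [0.6468 0.0181 0.1118] F [-0.7 -0.1 -0.8]
```

View pics/down1.png

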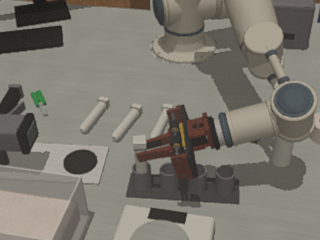

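The crop shows the tube seated in cup 1 at (140,150). The wrist is close to the vial at (283,150), so I'll release, back off and move the vial next.

```bash
cat >> h.py <<'E'
def caps(W):
    z=W[...,2];m=(z>.125)&(z<.165)&(W[...,0]>.58)&(W[...,0]<.70)&(W[...,1]>-.03)&(W[...,1]<.25)
    return [np.round(P.mean(0),4) for P in blobs(m,W,40)]
def vial(W):
    z=W[...,2];m=(z>.09)&(z<.125)&(W[...,0]>.35)&(W[...,0]<.68)&(W[...,1]>-.2)&(W[...,1]<.42)
    r=[]
    for P in blobs(m,W,250):
        c,rad=cv2.minEnclosingCircle((P[:,:2]*1000).astype(np.float32));r.append((np.round(c,1),round(rad,1),round(float(np.nanmedian(P[:,2])),4)))
    return r
E
python3 - <<'E'
from h import *
leave()
Qd=quat([0,0,-1],[1,0,0]);
Qd2=quat([0,0,-1],[-1,0,0])
for q in (Qd,Qd2):
    print([None if j is None else np.round(j,2) for j in (inverse_kinematics([.4995,.3328,.2],q),inverse_kinematics([.6045,-.1545,.2],q))])
F,W=cloud();print("caps",caps(W),"vial",vial(W));cv2.imwrite("pics/t1.png",F)
print([np.round(x[0],3) for x in tubes(W,F)])
E
```

```text
open t9.2 gap0.0881 ff0.0 [0.6465 0.018  0.1115] F [-0.1  0.2  0.1]
[array([ 0.53,  0.09,  1.29, -0.  ,  1.77,  0.53]), array([-0.3 ,  0.15,  1.22, -0.  ,  1.77, -0.3 ])]
[array([ 0.53,  0.09,  1.29, -0.  ,  1.77, -2.61]), None]
caps [array([0.6429, 0.0162, 0.1469])] vial [(array([499.7, 332.6]), 25.8, 0.099)]
[array([ 0.425, -0.179]), array([ 0.441, -0.08 ]), array([0.426, 0.013])]
```

View pics/t1.png

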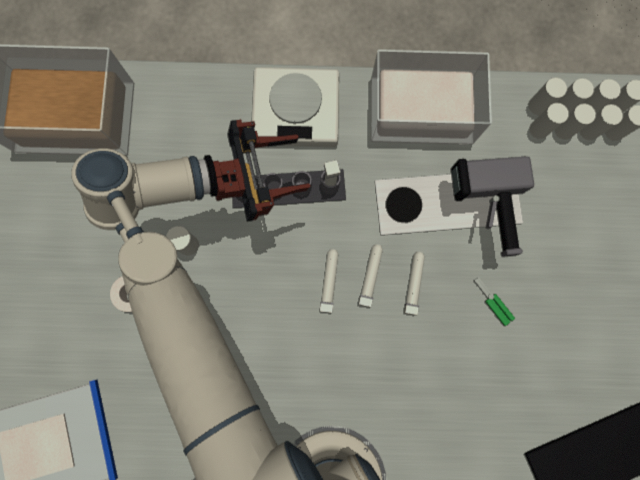

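Tube 1 stands with its cap at (331,168), and the other three tubes haven't moved. Next is the vial.

Run:
```python
from h import *
Qd=quat([0,0,-1],[1,0,0])
p=np.array(state()["ee_pos"]);move_l([p[0]-.02,p[1]+.02,.27],.2)
move_to([.4995,.3328,.20],Qd);log("above")
move_l([.4995,.3328,.054],.12);close();log("closed")
move_l([.4995,.3328,.25],.15);log("lift")
move_to([.6045,-.1545,.25],Qd);log("over pad")
if state()["finger_gap"]>.04:
    move_l([.6045,-.1545,.0695],.08);log("down")
```

```text
above t12.0 gap0.0878 ff0.0 [0.4996 0.3319 0.1983] F [-0.7 -0.4  0. ]
closed t14.1 gap0.0496 ff30.0 [0.4995 0.3328 0.054 ] F [-0.2 -1.2  0.6]
lift t15.5 gap0.0503 ff30.0 [0.4992 0.3326 0.2487] F [-0.3  0.7 -2.1]
over pad t17.3 gap0.0499 ff30.0 [ 0.6048 -0.1533  0.2501] F [ 0.3  0.4 -1. ]
down t19.7 gap0.0500 ff30.0 [ 0.6047 -0.1545  0.0699] F [-0.2  0.3 -1.6]
```

Run:
```python
from h import *
gripper_open();p=np.array(state()["ee_pos"])
move_l([p[0],p[1],.25],.15)
p=np.array([.45,.1,.3]);move_to(p,quat([0,0,-1],[0,1,0]))
F,W=cloud();print("caps",caps(W),"vial",vial(W),[np.round(x[0],3) for x in tubes(W,F)]);log("")
cv2.imwrite("pics/t2.png",F[100:350,150:550])
```

```text
caps [array([0.6434, 0.0151, 0.1475])] vial [(array([ 604.9, -153.8]), 25.8, 0.1136)] [array([ 0.425, -0.179]), array([ 0.44 , -0.081])]
 t23.0 gap0.0879 ff0.0 [0.4504 0.0994 0.2993] F [ 0.8 -0.4  0.3]
```

View pics/t2.png

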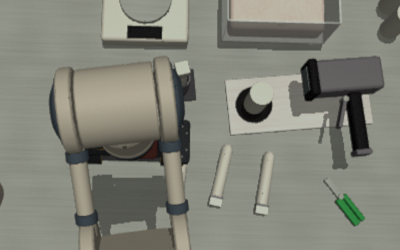

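The vial stands on the pad at (604.9, −153.8) mm. Next, tubes into cups 2 to 4, re-measuring before each one.

Run:
```python
from h import *
F,W=cloud();t=tubes(W,F)[0]
for k in (1,2):
    g=pick(t[0],t[1])
    if g<.02 or not place(CUPS[k]):print("LOST");break
    leave()
    F,W=cloud();ts=tubes(W,F);print("caps",caps(W),"vial",vial(W),[np.round(x[0],3) for x in ts],flush=True)
    if not ts or len(caps(W))<k+1 :print("check");break
    t=ts[0]
cv2.imwrite("pics/t3.png",F)
```

```text
above t25.3 gap0.0880 ff0.0 [ 0.396  -0.1744  0.1053] F [-0.1  0.9 -0.6]
closed t27.2 gap0.0251 ff29.7 [ 0.3958 -0.1744  0.015 ] F [ 0.6  1.4 -0.4]
lifted t28.0 gap0.0253 ff29.7 [ 0.3954 -0.1742  0.1435] F [-0.8  0.4 -0.4]
pre t29.4 gap0.0257 ff29.7 [0.52   0.0799 0.2396] F [-0.4 -0.5  0.4]
hover t30.2 gap0.0254 ff29.7 [0.6397 0.08   0.1955] F [0.1 0.7 0.6]
down t31.4 gap0.0250 ff29.7 [0.6402 0.081  0.1119] F [-0.4 -0.4  0.9]
open t32.4 gap0.0881 ff0.0 [0.6401 0.0809 0.1115] F [ 0.5  0.7 -0.9]
caps [array([0.6427, 0.0157, 0.147 ]), array([0.6341, 0.0777, 0.1472])] vial [(array([ 604.8, -153.9]), 25.7, 0.1134)] [array([ 0.441, -0.08 ]), array([0.426, 0.013])]
above t35.0 gap0.0878 ff0.0 [ 0.4112 -0.0741  0.1047] F [0.6 0.9 0.6]
closed t36.9 gap0.0249 ff30.0 [ 0.4112 -0.0742  0.015 ] F [0.5 0.5 0.5]
lifted t37.7 gap0.0254 ff30.0 [ 0.4107 -0.074   0.1435] F [ 0.8  1.  -0.8]
pre t38.9 gap0.0256 ff30.0 [0.5136 0.1438 0.2395] F [ 1.3 -1.2 -0. ]
hover t39.7 gap0.0249 ff30.0 [0.6333 0.1437 0.1958] F [0.6 0.7 0.3]
down t40.9 gap0.0249 ff30.0 [0.6338 0.1449 0.1121] F [ 0.2 -0.   0.3]
open t41.9 gap0.0878 ff0.0 [0.6336 0.1448 0.1115] F [-0.   0.2  0.5]
caps [array([0.6427, 0.0157, 0.1468]), array([0.6303, 0.1418, 0.1473]), array([0.634 , 0.0778, 0.1472])] vial [(array([ 604.9, -154. ]), 26.0, 0.1134)] [array([0.426, 0.013])]
```

View pics/t3.png

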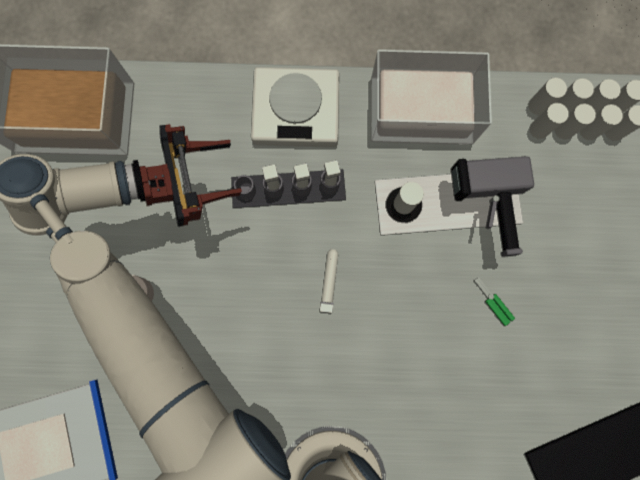

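Three tubes now stand, with caps at (331,168), (301,171) and (270,172). One is left at (329,281).

Run:
```python
from h import *
F,W=cloud();t=tubes(W,F)[0]
g=pick(t[0],t[1])
if g>.02 and place(CUPS[3]):
    leave()
F,W=cloud();print("caps",caps(W),"vial",vial(W),[np.round(x[0],3) for x in tubes(W,F)]);cv2.imwrite("pics/t4.png",F)
```

```text
above t44.8 gap0.0877 ff0.0 [0.3962 0.0159 0.1052] F [-0.7  0.3  1.3]
closed t46.6 gap0.0252 ff30.0 [0.3959 0.0159 0.015 ] F [-0.1 -0.6  0.3]
lifted t47.4 gap0.0255 ff30.0 [0.3955 0.016  0.1435] F [-0.6  0.5 -1.9]
pre t48.7 gap0.0252 ff30.0 [0.5073 0.2075 0.2399] F [-0.1 -0.3 -0.9]
hover t49.5 gap0.0251 ff30.0 [0.627  0.2077 0.1959] F [-0.5  0.1 -0.6]
down t50.7 gap0.0248 ff30.0 [0.6274 0.2086 0.112 ] F [-0.4  0.  -0.7]
open t51.7 gap0.0879 ff0.0 [0.6272 0.2084 0.1115] F [-0.  -0.8  1. ]
caps [array([0.6427, 0.0157, 0.147 ]), array([0.6341, 0.0778, 0.1472]), array([0.6261, 0.2049, 0.1469]), array([0.6153, 0.1333, 0.1469])] vial [(array([ 604.8, -154.2]), 26.2, 0.1134)] []
```

View pics/t4.png

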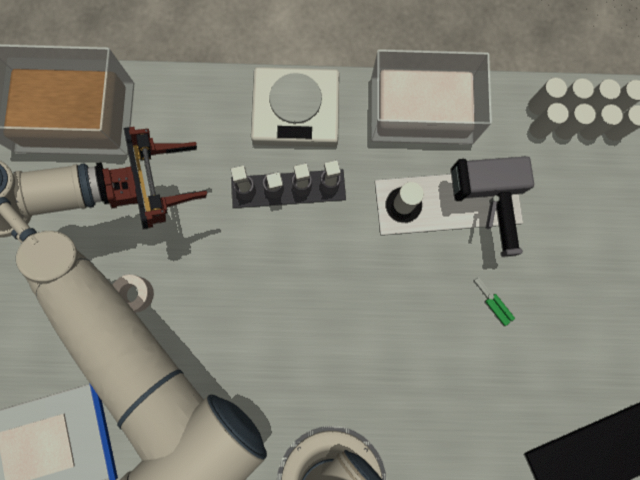

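All four stand, but the cup 3 tube, at (274,181), was shifted to a lean; the geometry caps that at about 0.27 rad. I'll move towards the scanner and measure the tilt and the grip on the way.

Run:
```python
from h import *
p=np.array(state()["ee_pos"]);move_l([p[0]-.02,p[1],.28],.2)
th=np.radians(5.9);q=quat([0,0,-1],[-np.sin(th),np.cos(th),0])
try:print(np.round(inverse_kinematics([.5483,-.3402,.25],q),2))
except Exception as e:print(e)
move_to([.45,-.33,.3],q);log("near")
F,W=cloud();cv2.imwrite("pics/t5.png",cv2.resize(F[140:270,220:550],None,fx=2.4,fy=2.4,interpolation=cv2.INTER_CUBIC))
print(caps(W),vial(W))
# axis of each standing tube from scene camera cloud
F2,S=cloud("scene");cv2.imwrite("pics/s5.png",cv2.resize(F2[200:340,220:420],None,fx=4,fy=4,interpolation=cv2.INTER_CUBIC))
for c in CUPS:
    for name,P in (("top",W),("scene",S)):
        P=P.reshape(-1,3);m=(np.linalg.norm(P[:,:2]-c,axis=1)<.032)&(P[:,2]>.07)&(P[:,2]<.122);P=P[m]
        if len(P)>20:
            b=np.polyfit(P[:,2],P[:,:2],1);print(name,len(P),"slope xy",np.round(b[0],3))
z=W[...,2];m=(z>.1)&(z<.14)&(W[...,0]>.47)&(W[...,0]<.575)&(W[...,1]<-.28)&(W[...,1]>-.42)
P=W[m];ex=np.array([np.cos(th),np.sin(th)]);ey=np.array([-ex[1],ex[0]]);o=np.array([.624,-.3435]);L=(P[:,:2]-o)@np.stack([ex,ey],1)*1000
for a in range(-150,-50,20):
    k=(L[:,0]>a)&(L[:,0]<a+20);print(a,k.sum(),np.round(np.percentile(L[k,1],[2,50,98]),1) if k.any() else "")
```

```text
[-0.61  0.22  1.05 -0.    1.87 -2.28]
near t55.7 gap0.0876 ff0.0 [ 0.4504 -0.3296  0.2993] F [ 0.4 -0.2  0. ]
[array([0.6426, 0.0157, 0.1472]), array([0.634 , 0.0778, 0.1472]), array([0.6251, 0.2055, 0.1468]), array([0.6153, 0.1333, 0.1469])] [(array([ 604.7, -154.1]), 26.0, 0.1135)]
top 66 slope xy [-0.046 -0.062]
scene 189 slope xy [-0.007  0.014]
top 60 slope xy [-0.028 -0.039]
scene 188 slope xy [-0.021 -0.012]
scene 231 slope xy [-0.161 -0.101]
top 71 slope xy [-0.052  0.013]
scene 198 slope xy [ 0.011 -0.002]
-150 16 [12.8 16.  17.4]
-130 11 [11.9 13.3 14.6]
-110 57 [-10.8  10.4  14.5]
-90 222 [-11.3  11.4  42.2]
-70 232 [-11.3  11.9  36.9]
```

View pics/s5.png

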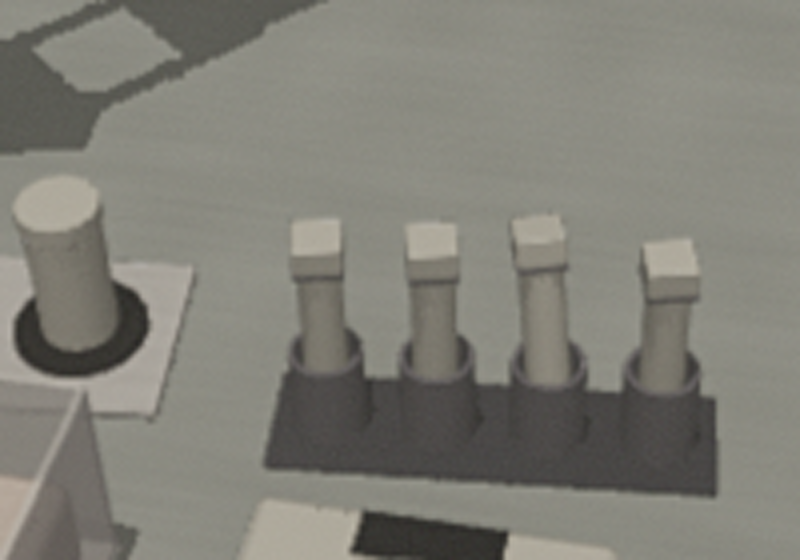

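View pics/t5.png

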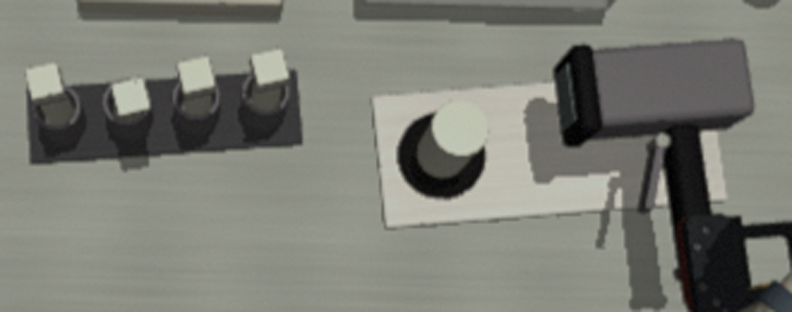

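Scene crop: four tubes in the cups with caps up. The third (540,240) leans about 0.19 rad, which is within limits. The vial is upright on the pad, and the trigger is visible beside the grip at (650,175) in the top crop. Now the squeeze.

Run:
```python
from h import *
th=np.radians(5.9);q=quat([0,0,-1],[-np.sin(th),np.cos(th),0]);ex=np.array([np.cos(th),np.sin(th)]);ey=np.array([-ex[1],ex[0]])
p=np.array([.624,-.3435])-.075*ex+.007*ey
move_to([*p,.25],q)
move_l([*p,.104],.1);log("at")
close();log("closed")
hold(.7);log("held");F,W=cloud();print(caps(W),vial(W))
i=get_image("scene");cv2.imwrite("pics/sq.png",cv2.resize(i["frame"][180:300,80:280],None,fx=3,fy=3))
gripper_open();hold(.5);log("open")
move_l([*p,.27],.12);log("up")
i=get_image("scene");cv2.imwrite("pics/sq2.png",cv2.resize(i["frame"][180:300,80:280],None,fx=3,fy=3))
```

```text
at t58.0 gap0.0874 ff0.0 [ 0.549  -0.3445  0.105 ] F [-0.5  0.2 -0.6]
closed t58.8 gap0.0380 ff30.0 [ 0.5486 -0.3462  0.1036] F [-0.5 -5.6 -2.9]
held t59.5 gap0.0379 ff30.0 [ 0.5486 -0.3462  0.1036] F [ 1.3 -6.4 -1.7]
[array([0.6428, 0.0157, 0.1469]), array([0.634 , 0.0778, 0.147 ]), array([0.6255, 0.2052, 0.1468]), array([0.6153, 0.1334, 0.1465])] [(array([ 605.1, -154.1]), 25.8, 0.1134)]
open t61.0 gap0.0877 ff0.0 [ 0.5487 -0.3443  0.104 ] F [-0.3  0.7  0.3]
up t62.5 gap0.0880 ff0.0 [ 0.5485 -0.3441  0.2689] F [-0.3  0.1 -1. ]
```

View pics/sq.png

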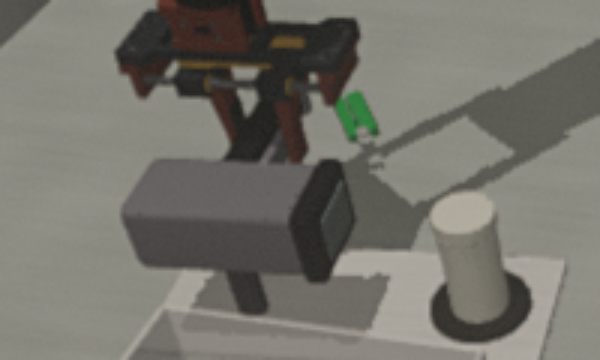

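The fingers closed on grip and trigger to 38 mm at 30 N, so the trigger was fully in, and it was released. Tubes and vial are unchanged, so I'm handing in.

```bash
python3 -c "
from h import *
hold(.5);F,W=cloud();print(caps(W),vial(W));print(job_done())"
```

```text
[array([0.6427, 0.0157, 0.1469]), array([0.634 , 0.0778, 0.147 ]), array([0.6255, 0.2052, 0.1466]), array([0.6152, 0.1334, 0.1471])] [(array([ 605. , -154.1]), 25.7, 0.1132)]
the job is handed in; nothing more can be done
None
```

I handed the job in at about 63 s on the robot's clock, with no verdict returned: four tubes stand cap up in the cups (the third leans about 0.19 rad, limit 0.3), the vial is on the pad, and the trigger was squeezed to the stop, held over half a second and released; I didn't check its spring-back or the snips' and label roll's final positions.

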